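# Nest the tasting beakers on the oak block

### The job

Put the tasting beaker set away as a nest on the oak block: first stand the largest steel beaker upright in the middle of the block, then set the medium one down inside it, then the small one inside that, and last put the knobbed wooden lid on the small beaker with its plug in the mouth. Never knock a beaker over, leave the candle, the glass tumbler and the round tin where they are, and let go of everything at the end.

Things in the scene. Friction and masses are not known exactly. Their poses are not given: they have to be found in the camera images.
- large_beaker_center (a point): Centre (half-way up) of the largest of three steel beakers: round, open at the top, 62 mm high, rim 68 mm, foot 63 mm, mouth 63 mm across, walls 2.5 mm, solid bottom 24 mm thick, 220 g. z up out of its mouth; starts upright on the table.
- medium_beaker_center (a point): Centre (half-way up) of the medium of three steel beakers: round, open at the top, 62 mm high, rim 54 mm, foot 49 mm, mouth 49 mm across, walls 2.5 mm, solid bottom 24 mm thick, 160 g. z up out of its mouth; starts upright on the table. Seated in the largest, its rim stands 24 mm above that one's rim: hold it by its top 20 mm.
- small_beaker_center (a point): Centre (half-way up) of the smallest of three steel beakers: round, open at the top, 62 mm high, rim 40 mm, foot 35 mm, mouth 35 mm across, walls 2.5 mm, solid bottom 24 mm thick, 110 g. z up out of its mouth; starts upright on the table. Seated in the medium one, its rim stands 24 mm above that one's rim: hold it by its top 20 mm.
- lid_knob (a point): Middle of the knob of the dark wooden lid: knob 15 to 18 mm thick, 24 mm high, on a disc 48 mm across and 8 mm thick, with a plug 22 mm across and 6 mm deep beneath; 50 g. This point is 12 mm below the knob's top, 20 mm above the disc's underside. z up along the knob; it starts on the table on its plug. In place the disc rests on the small beaker's rim.
- block_top (a point): Centre of the top face of the oak block, a plain fixed slab 220 x 130 mm and 35 mm high lying flat on the table: this point is 35 mm above the table. x along its long side, z up.
- candle_center (a point): Centre (half-way up) of a white pillar candle, 64 mm across, 94 mm high, standing on the table. Leave it alone.
- tumbler_center (a point): Centre (half-way up) of a clear glass tumbler, 80 mm across, 90 mm high, standing on the table. Not one of the steel beakers. Leave it alone.
- tin_center (a point): Centre (half-way up) of a closed round blue tin, 66 mm across, 28 mm high, standing on the table. Leave it alone.

How it is judged:
By the outcome, as a careful person would: the job done as asked, in the order asked, and still so for the second after the job is handed in, with the robot touching nothing.
It also fails if it takes over 106 s, if anything falls off the work surface, if the arm or the gripper's body presses on something with over 40 N, if the wrist force passes 120 N, or if a joint passes its speed limit or range.

### The arm

A 6-joint arm with a two-finger parallel gripper is mounted at the origin on a cart in front of the work surface, level with it; the furniture and walls round the work are solid. World frame = base frame: x ahead of the robot, y to its left, z up, the work surface at z = 0. Lengths are in m, angles in rad, forces in N, time in s.
With the tool pointing down it reaches from about 0.375 to 0.975 m from the base axis. Payload 3.8 kg.
Tool frame: the origin (TCP) lies on the mounting face of the last link; the fingertips stand 173 mm ahead of it and the grasp point (between the pads) lies 155 mm ahead of it; z points along the fingers, y is the line along which they close (so a half turn about z gives the same grasp; the last joint's range is limited). The gripper opens to 85 mm and grips with 20 to 120 N. Pads are 22 mm wide; open, the fingers measure 114 mm over their backs; the gripper's body (76 mm by 85 mm) begins 54 mm behind the grasp point. The pads swing forward as they close: fully open they stand 13 mm farther back than shut.
Start: joints at [-1.203, 0.264, 1.604, -0, 1.274, -0.037], TCP at [0.266, -0.62, 0.405] pointing down, gripper open.
Joint ranges: [-2.63, 2.63], [-0.94, 2.18], [0.31, 2.57], [-1.31, 4.45], [0, 2.66], [-2.55, 2.55]. Speed limits (rad/s): [2.57, 2.57, 3.14, 3.14, 3.14, 3.14].

### API

Orientations are given as a rotation vector (axis times angle).
In Python, from workcell import bot gives the robot as it stands.
- The arm moves only by the tool drive_tool, never from a script. Its argument "increments" is a list of rows, each an object with "delta_pos": the shift along the tool's x, y, z in mm, a list of three; "turn": the turn about the tool's z in rad; "jaw": the opening, from -1 (shut) to 1 (fully open). A call has 1 to 8 rows; each row shifts and turns the commanded pose from where the row before left it, along the tool's axes as they then stand; what a row does not reach is not made up. A row lasts 1/12 s, in which the tool goes at most 41.7 mm and 7.16 degrees, less where a joint would pass 70% of its speed; a pose out of reach is approached as far as the arm can. A call is refused whole if a number of a shift passes 41.7 or a number of a turn 0.125, either way. A call with a gripper value outside its range is refused whole. The fingers move at their own pace and stop on an object; "grip_force" is the grip in N (left out, the last holds). Time passes only in rows, so rows that do not move let the fingers close. It gives the time, the measured TCP pose, the force, the opening and the grip force at its end, in the units of the state.
- bot.read_state(): the state, without advancing time (a new reading comes with each control period).
- bot.read_camera(name): name is "side" or "top" or "wrist"; returns a dict with "pixels" (480x640x3 uint8, red, green, blue), "fovy" (degrees; the focal length in pixels is half the picture's height over the tangent of half this angle, whatever the lens; pixels are square), "cx", "cy" (the principal point, pixels), "camera_from_world" (4x4, takes a point from world to camera coordinates); the wrist camera has in their place "hand_eye" (4x4, takes a point from camera to tool coordinates, whose origin is the TCP and whose axes are the flange's). Camera axes: x right, y down, z forward; pixel columns grow to the right and rows downward; lengths in m; the calibration is good to about 2 mm. A picture is of the moment at which its call begins: read the wrist's pose just before it. There is no depth.
- bot.finish_job(): hands the job in; it is judged then, once.
The state is a dict: "time": time; "q": joint angles; "joint_vel": joint speeds; "joint_torque": joint torques, N m; "tool_pos": TCP position; "tcp_rot": TCP orientation; "wrist_force": force on the tool from outside, world axes, zero at the start; "torque": the same for the moment, N m; "width": opening from 0.0 (shut) to 1.0 (fully open); "grip_force": force on a finger pad.
Only numpy, scipy, OpenCV 4.12 (cv2) and the standard library are available. Lean on these libraries where they do the work, as an engineer would, in place of code of your own. Each camera call takes 0.05 s, during which the arm holds its last target. There are 200 camera calls.

## Working session

There is one attempt and no reset: what is moved stays moved. The work goes in short steps, Python scripts to look and compute and a tool call to move; the robot and the scene stay as the last step left them, time stands still between calls to the robot, and variables do not carry over. Pictures are saved under pics/ and viewed, at most 14 in all, crops included, and the job is handed in when it is done.

Besides the shell and the picture viewer there is one more tool, called after "Call:" as name(argument=value, ...) on one line, values as JSON. drive_tool: Moves the arm, as the interface text tells. Its arguments: {"type":"object","properties":{"increments":{"type":"array"},"grip_force":{"type":"number"}},"required":["increments"]}

```bash
mkdir -p pics; python3 - <<'E'
from workcell import bot
import cv2,numpy as np
np.set_printoptions(precision=4,suppress=True)
print(bot.read_state())
for n in ("top","side"):
    c=bot.read_camera(n); cv2.imwrite(f"pics/{n}0.png",c["pixels"][:,:,::-1])
    print(n,{k:v for k,v in c.items() if k!="pixels"})
E
```

```text
{'time': 0.0, 'q': array([-1.2029,  0.2648,  1.6054, -0.    ,  1.2737, -0.0369]), 'joint_vel': array([ 0.0015, -0.0007, -0.0019,  0.0006,  0.    ,  0.0005]), 'joint_torque': array([ -0.001 , -51.5114, -36.7317,  -0.0002,   0.0129,  -0.    ]), 'tool_pos': array([ 0.2657, -0.6201,  0.4033]), 'tcp_rot': array([-3.0753, -0.6311,  0.0006]), 'wrist_force': array([-1.3615,  0.0064, -0.0162]), 'torque': array([0.0051, 0.0341, 0.014 ]), 'grip_force': 0.0, 'width': 0.9970400341701329}
top {'fovy': 52.01766149402825, 'cx': 318.106135020137, 'cy': 242.2517453362886, 'camera_from_world': array([[ 0.4352, -0.9003, -0.011 , -0.2127],
       [-0.8398, -0.4014, -0.3655,  0.5286],
       [ 0.3246,  0.1683, -0.9307,  1.0187],
       [ 0.    ,  0.    ,  0.    ,  1.    ]])}
side {'fovy': 48.82534773243367, 'cx': 319.6402569596713, 'cy': 236.29895566006937, 'camera_from_world': array([[ 0.9998,  0.0121, -0.0137, -0.5863],
       [-0.0068, -0.4521, -0.8919,  0.0787],
       [-0.017 ,  0.8919, -0.452 ,  1.3415],
       [ 0.    ,  0.    ,  0.    ,  1.    ]])}
```

View pics/top0.png

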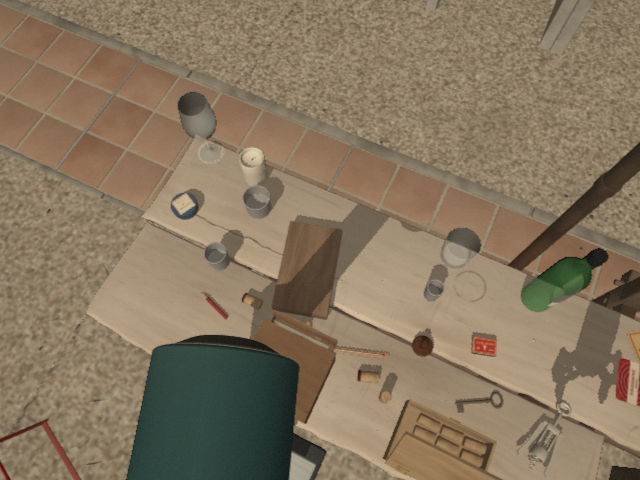

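View pics/side0.png

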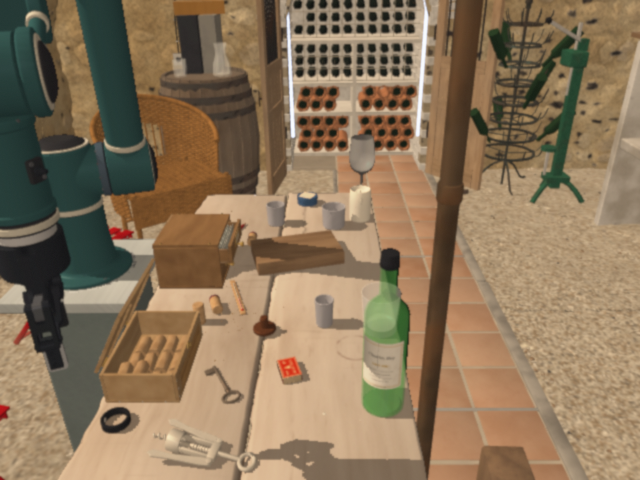

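The top view shows the large beaker at about (257,202), medium at (217,257), small at (433,290), the lid at (423,345), the block at (308,270), the tumbler at (460,248), the candle at (252,165) and the tin at (184,205). The side view shows the same layout, with nothing tipped. I'll enlarge the relevant parts next.

```bash
python3 - <<'E'
import cv2,numpy as np
a=cv2.imread("pics/top0.png")
A=cv2.resize(a[140:330,165:365],None,fx=3,fy=3,interpolation=cv2.INTER_CUBIC)
B=cv2.resize(a[220:370,395:495],None,fx=2,fy=2,interpolation=cv2.INTER_CUBIC)
o=np.zeros((570,800,3),np.uint8);o[:570,:600]=A;o[:300,600:800]=B
cv2.imwrite("pics/crop0.png",o)
E
```

```text
(no output)
```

View pics/crop0.png

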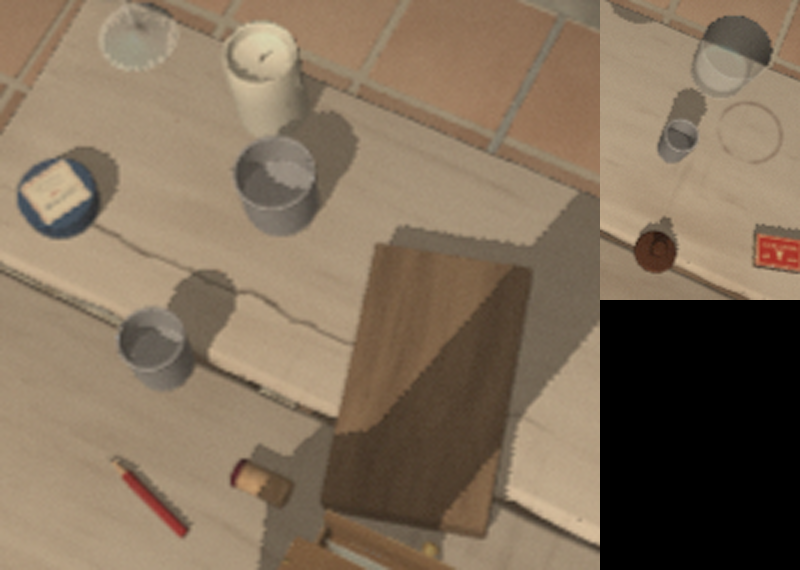

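The crop shows the large rim centred at about (257.3,196), the medium at (216,252), the small at (436.5,287.5) and the lid disc at (422.5,346). The block's top corners are clear. I'll turn these into positions.

```bash
cat > h.py <<'E'
from workcell import bot
import cv2,numpy as np
from scipy.spatial.transform import Rotation as R
np.set_printoptions(precision=4,suppress=True)
def K(c):
    f=240/np.tan(np.radians(c["fovy"])/2); return np.array([[f,0,c["cx"]],[0,f,c["cy"]],[0,0,1]])
def wTc(c,s=None):
    if "camera_from_world" in c: return np.linalg.inv(c["camera_from_world"])
    T=np.eye(4);T[:3,:3]=R.from_rotvec(s["tcp_rot"]).as_matrix();T[:3,3]=s["tool_pos"]
    return T@c["hand_eye"]
def ray(K,T,uv,z):
    d=T[:3,:3]@np.linalg.solve(K,[uv[0],uv[1],1]);o=T[:3,3]
    return (o+d*(z-o[2])/d[2])
def proj(K,T,p):
    q=np.linalg.inv(T)@np.append(p,1);q=K@q[:3];return q[:2]/q[2]
def off(target,s=None):
    "tool-frame shift in mm to bring TCP over target (world xyz)"
    s=s or bot.read_state()
    return 1000*R.from_rotvec(s["tcp_rot"]).inv().apply(np.array(target)-s["tool_pos"])
E
python3 - <<'E'
from h import *
c=bot.read_camera("top");k=K(c);T=wTc(c)
f=lambda x,y:(x/3+165,y/3+140)
for n,uv,z in [("large",f(277,168),.062),("med",f(153,336),.062),("small",(436.5,287.5),.062),("lid",(422.5,346),.014),
 ("candle",f(261,50),.094),("tin",f(58,192),.028),("tumbler",(464,244),.09)]+[("blk",f(*p),.035) for p in [(377,243),(531,268),(487,535),(322,503)]]:
    print(n,ray(k,T,uv,z))
s=bot.read_state();print(R.from_rotvec(s["tcp_rot"]).as_matrix())
w=bot.read_camera("wrist");print(w["hand_eye"],w["fovy"],w["cx"],w["cy"])
E
```

```text
large [0.6268 0.231  0.062 ]
med [0.4563 0.2489 0.062 ]
small [ 0.598  -0.2458  0.062 ]
lid [ 0.4729 -0.2704  0.014 ]
candle [0.7035 0.2828 0.094 ]
tin [0.5413 0.3982 0.028 ]
tumbler [ 0.7113 -0.2631  0.09  ]
blk [0.6123 0.134  0.035 ]
blk [0.6464 0.0111 0.035 ]
blk [ 0.4327 -0.0509  0.035 ]
blk [0.4004 0.0735 0.035 ]
[[ 0.9192  0.3939 -0.0007]
 [ 0.3939 -0.9192  0.0017]
 [ 0.     -0.0018 -1.    ]]
[[-0.0007 -0.9645 -0.264   0.0668]
 [ 1.     -0.0008  0.0002 -0.0001]
 [-0.0004 -0.264   0.9645  0.0315]
 [ 0.      0.      0.      1.    ]] 67.94749666803608 323.0089218617824 243.14367725149268
```

Call:
drive_tool(increments=[{"delta_pos": [30, -28, 0], "turn": 0, "jaw": 1}, {"delta_pos": [30, -28, 0], "turn": 0, "jaw": 1}, {"delta_pos": [30, -28, 0], "turn": 0, "jaw": 1}, {"delta_pos": [30, -28, 0], "turn": 0, "jaw": 1}, {"delta_pos": [30, -28, 0], "turn": 0, "jaw": 1}, {"delta_pos": [30, -28, 0], "turn": 0, "jaw": 1}, {"delta_pos": [30, -28, 0], "turn": 0, "jaw": 1}, {"delta_pos": [30, -28, 0], "turn": 0, "jaw": 1}], grip_force=40)

```text
time: 0.87
tool_pos: [0.3984, -0.3181, 0.4046]
tcp_rot: [3.078, 0.631, 0.0]
wrist_force: [0.8, -1.3, 0.6]
width: 1.0
grip_force: 0.0
```

Call:
drive_tool(increments=[{"delta_pos": [30, 0, 0], "turn": 0, "jaw": 1}, {"delta_pos": [30, 0, 0], "turn": 0, "jaw": 1}, {"delta_pos": [30, 0, 0], "turn": 0, "jaw": 1}, {"delta_pos": [0, 0, 0], "turn": 0, "jaw": 1}, {"delta_pos": [0, 0, 0], "turn": 0, "jaw": 1}])

```text
time: 1.28
tool_pos: [0.4819, -0.2837, 0.4044]
tcp_rot: [-3.076, -0.636, 0.001]
wrist_force: [-0.5, -0.1, -0.8]
width: 1.0
grip_force: 0.0
```

```bash
python3 - <<'E'
from h import *
s=bot.read_state();c=bot.read_camera("wrist");cv2.imwrite("pics/w1.png",c["pixels"][:,:,::-1]);np.save("w1.npy",wTc(c,s))
k=K(c);print(s["tool_pos"],s["joint_vel"])
for n,p in [("small",[.598,-.2458,.062]),("lid",[.4729,-.2704,.014])]: print(n,proj(k,wTc(c,s),p))
E
```

```text
[ 0.4819 -0.2837  0.4044] [-0.0354 -0.0166  0.0234 -0.011   0.0111 -0.0054]
small [337.0898  74.4878]
lid [307.734  216.1744]
```

View pics/w1.png

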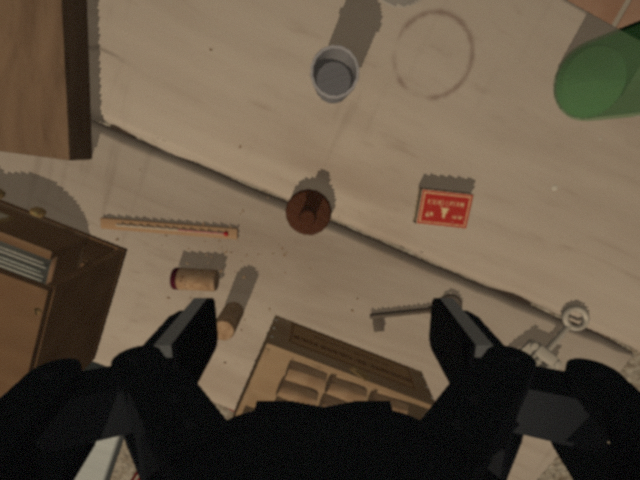

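The wrist view shows the small beaker's rim at about (334.5,70) and the lid disc at about (308.5,212). Both are near their predicted pixels. Next I move over the large and medium beakers.

Call:
drive_tool(increments=[{"delta_pos": [20, -30, 0], "turn": 0, "jaw": 1}, {"delta_pos": [20, -30, 0], "turn": 0, "jaw": 1}, {"delta_pos": [20, -30, 0], "turn": 0, "jaw": 1}, {"delta_pos": [20, -30, 0], "turn": 0, "jaw": 1}, {"delta_pos": [20, -30, 0], "turn": 0, "jaw": 1}, {"delta_pos": [20, -30, 0], "turn": 0, "jaw": 1}, {"delta_pos": [20, -30, 0], "turn": 0, "jaw": 1}, {"delta_pos": [20, -30, 0], "turn": 0, "jaw": 1}])

```text
time: 2.0
tool_pos: [0.5327, -0.0006, 0.4047]
tcp_rot: [3.078, 0.628, -0.0]
wrist_force: [1.0, -0.6, -0.3]
width: 0.998
grip_force: 0.0
```

Call:
drive_tool(increments=[{"delta_pos": [20, -30, 0], "turn": 0, "jaw": 1}, {"delta_pos": [20, -30, 0], "turn": 0, "jaw": 1}, {"delta_pos": [20, -30, 0], "turn": 0, "jaw": 1}, {"delta_pos": [20, -30, 0], "turn": 0, "jaw": 1}, {"delta_pos": [20, -30, 0], "turn": 0, "jaw": 1}, {"delta_pos": [20, -30, 0], "turn": 0, "jaw": 1}, {"delta_pos": [0, 0, 0], "turn": 0, "jaw": 1}, {"delta_pos": [0, 0, 0], "turn": 0, "jaw": 1}])

```text
time: 2.67
tool_pos: [0.5728, 0.2121, 0.4043]
tcp_rot: [3.076, 0.634, -0.002]
wrist_force: [-0.7, -0.4, -0.7]
width: 0.997
grip_force: 0.0
```

```bash
python3 - <<'E'
from h import *
s=bot.read_state();c=bot.read_camera("wrist");cv2.imwrite("pics/w2.png",c["pixels"][:,:,::-1]);np.save("w2.npy",wTc(c,s))
k=K(c);T1=np.load("w1.npy");print(s["tool_pos"])
print("small",ray(k,T1,(334.5,70),.062),"lid",ray(k,T1,(308.5,212),.014))
for n,p in [("L",[.6268,.231,.062]),("M",[.4563,.2489,.062]),("blk",[.523,.042,.035])]: print(n,proj(k,wTc(c,s),p))
E
```

```text
[0.5728 0.2121 0.4043]
small [ 0.6002 -0.2426  0.062 ] lid [ 0.4772 -0.2695  0.014 ]
L [327.5684 157.0606]
M [239.7551 317.3887]
blk [453.2604 322.9773]
```

View pics/w2.png

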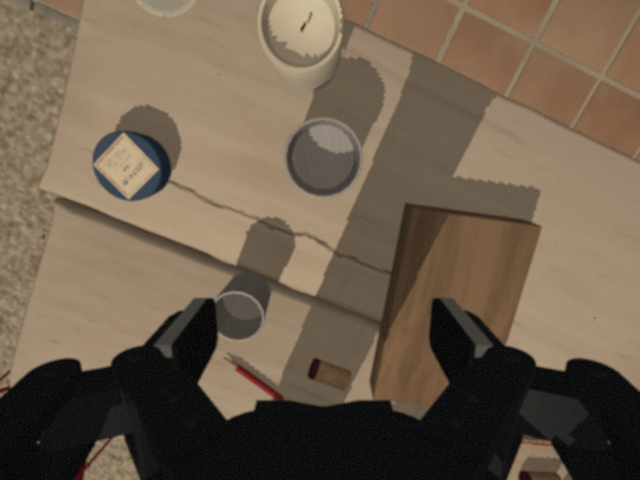

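The large rim is at about (324,156.5), the medium rim at about (240.5,315), and the block's far corners are at (407,206) and (540,226).

```bash
python3 - <<'E'
from h import *
c=bot.read_camera("wrist");k=K(c);T=np.load("w2.npy")
L=ray(k,T,(324,156.5),.062);M=ray(k,T,(240.5,315),.062)
print("L",L,"M",M,[ray(k,T,u,.035) for u in [(407,206),(540,226),(371,391)]])
L=(L+[.6268,.231,.062])/2;print(L,off([L[0],L[1],.4043]))
E
```

```text
L [0.626 0.234 0.062] M [0.459  0.2491 0.062 ] [array([0.6144, 0.1425, 0.035 ]), array([0.6479, 0.0149, 0.035 ]), array([0.4135, 0.0856, 0.035 ])]
[0.6264 0.2325 0.062 ] [58.0883  0.7979 -0.0285]
```

Call:
drive_tool(increments=[{"delta_pos": [29, 0.5, 0], "turn": 0, "jaw": 1}, {"delta_pos": [29, 0.5, 0], "turn": 0, "jaw": 1}, {"delta_pos": [0, 0, 35], "turn": 0, "jaw": 1}, {"delta_pos": [0, 0, 35], "turn": 0, "jaw": 1}, {"delta_pos": [0, 0, 20], "turn": 0, "jaw": 1}, {"delta_pos": [0, 0, 0], "turn": 0, "jaw": 1}, {"delta_pos": [0, 0, 0], "turn": 0, "jaw": 1}])

```text
time: 3.35
tool_pos: [0.6261, 0.2315, 0.3132]
tcp_rot: [3.077, 0.628, -0.006]
wrist_force: [0.7, 0.4, 1.0]
width: 1.001
grip_force: 0.0
```

```bash
python3 - <<'E'
from h import *
s=bot.read_state();c=bot.read_camera("wrist");k=K(c);T=wTc(c,s);cv2.imwrite("pics/w3.png",c["pixels"][:,:,::-1]);np.save("w3.npy",T)
print(s["tool_pos"],off([.6264,.2325,.198]),proj(k,T,[.6264,.2325,.062]))
E
```

```text
[0.6261 0.2315 0.3132] [ -0.4366  -0.5437 117.4874] [321.9283 250.6376]
```

View pics/w3.png

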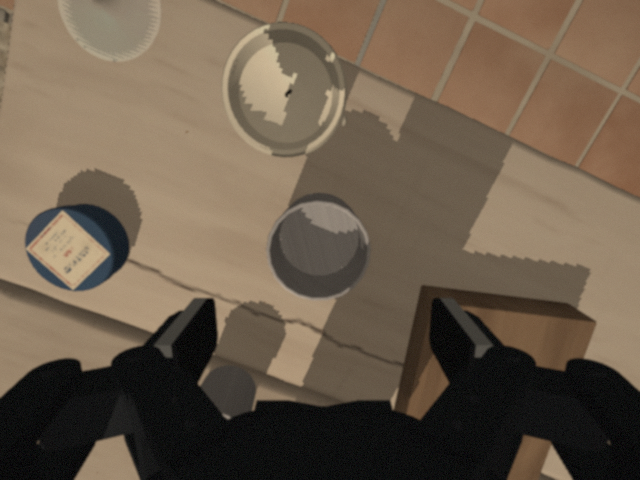

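The rim is centred at about (318,249.5), so the beaker sits about 3 mm to the tool's −y side. I'll correct for that, descend and grip.

Call:
drive_tool(increments=[{"delta_pos": [0, -3, 0], "turn": 0, "jaw": 1}, {"delta_pos": [0, 0, 30], "turn": 0, "jaw": 1}, {"delta_pos": [0, 0, 30], "turn": 0, "jaw": 1}, {"delta_pos": [0, 0, 30], "turn": 0, "jaw": 1}, {"delta_pos": [0, 0, 26], "turn": 0, "jaw": 1}, {"delta_pos": [0, 0, 0], "turn": 0, "jaw": 1}, {"delta_pos": [0, 0, 0], "turn": 0, "jaw": 1}])

```text
time: 3.98
tool_pos: [0.6254, 0.2364, 0.1992]
tcp_rot: [3.077, 0.632, -0.001]
wrist_force: [0.5, -0.2, 1.0]
width: 1.001
grip_force: 0.0
```

Call:
drive_tool(increments=[{"delta_pos": [0, 0, 0], "turn": 0, "jaw": 0.6}, {"delta_pos": [0, 0, 0], "turn": 0, "jaw": 0.4}, {"delta_pos": [0, 0, 0], "turn": 0, "jaw": 0.2}, {"delta_pos": [0, 0, 0], "turn": 0, "jaw": -1}, {"delta_pos": [0, 0, 0], "turn": 0, "jaw": -1}, {"delta_pos": [0, 0, 0], "turn": 0, "jaw": -1}])

```text
time: 4.48
tool_pos: [0.6273, 0.2369, 0.203]
tcp_rot: [-3.077, -0.631, -0.01]
wrist_force: [-0.4, -1.9, 6.2]
width: 0.786
grip_force: 45.2
```

Call:
drive_tool(increments=[{"delta_pos": [0, 0, -5], "turn": 0, "jaw": -1}, {"delta_pos": [0, 0, -15], "turn": 0, "jaw": -1}, {"delta_pos": [0, 0, -25], "turn": 0, "jaw": -1}, {"delta_pos": [0, 0, -25], "turn": 0, "jaw": -1}, {"delta_pos": [0, 0, -15], "turn": 0, "jaw": -1}, {"delta_pos": [0, 0, 0], "turn": 0, "jaw": -1}, {"delta_pos": [0, 0, 0], "turn": 0, "jaw": -1}])

```text
time: 5.07
tool_pos: [0.626, 0.2367, 0.2861]
tcp_rot: [-3.077, -0.632, -0.006]
wrist_force: [-0.4, -0.5, -3.1]
width: 0.785
grip_force: 45.8
```

```bash
python3 - <<'E'
from h import *
s=bot.read_state();print(s["tool_pos"],s["width"],s["grip_force"],s["wrist_force"],off([.524,.045,.29]))
E
```

```text
[0.626  0.2367 0.2861] 0.7854152410869284 45.80064668669365 [-0.4484 -0.4811 -3.074 ] [-169.2254  136.0404   -4.5771]
```

Call:
drive_tool(increments=[{"delta_pos": [-10, 8, 0], "turn": 0, "jaw": -1}, {"delta_pos": [-25, 20, 0], "turn": 0, "jaw": -1}, {"delta_pos": [-25, 20, 0], "turn": 0, "jaw": -1}, {"delta_pos": [-25, 20, 0], "turn": 0, "jaw": -1}, {"delta_pos": [-25, 20, 0], "turn": 0, "jaw": -1}, {"delta_pos": [-25, 20, 0], "turn": 0, "jaw": -1}, {"delta_pos": [-25, 20, 0], "turn": 0, "jaw": -1}, {"delta_pos": [-9, 8, 0], "turn": 0, "jaw": -1}])

```text
time: 5.73
tool_pos: [0.5196, 0.0417, 0.2808]
tcp_rot: [3.078, 0.629, -0.012]
wrist_force: [0.2, 0.7, -3.1]
width: 0.782
grip_force: 45.9
```

Call:
drive_tool(increments=[{"delta_pos": [0, 0, 0], "turn": 0, "jaw": -1}, {"delta_pos": [0, 0, 0], "turn": 0, "jaw": -1}, {"delta_pos": [0, 0, 0], "turn": 0, "jaw": -1}])

```text
time: 5.98
tool_pos: [0.5236, 0.0451, 0.2831]
tcp_rot: [-3.077, -0.631, 0.001]
wrist_force: [0.5, -0.4, -2.4]
width: 0.782
grip_force: 45.9
```

```bash
python3 - <<'E'
from h import *
o=np.zeros((560,800,3),np.uint8)
s=bot.read_state();c=bot.read_camera("top");cv2.imwrite("pics/t4.png",c["pixels"][:,:,::-1])
p=c["pixels"][:,:,::-1];o[:,:400]=cv2.resize(p[190:330,235:335],None,fx=4,fy=4,interpolation=cv2.INTER_CUBIC)
c=bot.read_camera("wrist");p=c["pixels"][:,:,::-1];cv2.imwrite("pics/w4.png",p);o[:300,400:]=cv2.resize(p,(400,300))
c=bot.read_camera("side");p=c["pixels"][:,:,::-1];cv2.imwrite("pics/s4.png",p);o[300:540,400:]=cv2.resize(p[170:290,220:420],(400,240))
cv2.imwrite("pics/c4.png",o)
print(s["tool_pos"],s["width"],s["wrist_force"],off([.524,.045,.24]))
E
```

```text
[0.5236 0.0451 0.2831] 0.7818628523644278 [ 0.5043 -0.3868 -2.4125] [-0.4073  0.6261 43.5447]
```

View pics/c4.png

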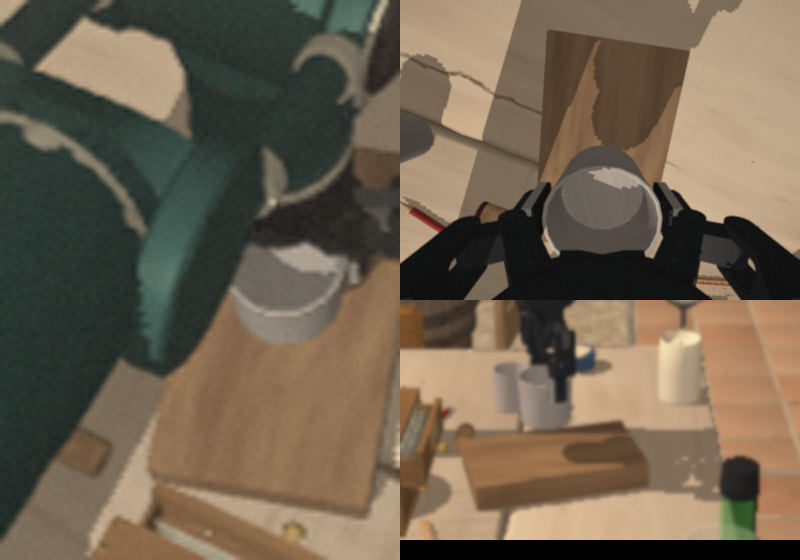

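The beaker hangs upright over the block. In the full wrist frame the block's far corners are at about (235,49) and (464,78).

```bash
python3 - <<'E'
from h import *
s=bot.read_state();c=bot.read_camera("wrist");k=K(c);T=wTc(c,s)
a,b=[ray(k,T,u,.035) for u in [(235,49),(464,78)]]
d=(a-b)/np.linalg.norm(a-b);n=np.array([-d[1],d[0],0]);n=n if n[0]<0 else -n
print(a,b,np.linalg.norm(a-b),(a+b)/2+.11*n)
E
```

```text
[0.6135 0.1368 0.035 ] [0.6503 0.014  0.035 ] 0.12826947589479257 [0.5265 0.0439 0.035 ]
```

Call:
drive_tool(increments=[{"delta_pos": [1, 1, 12], "turn": 0, "jaw": -1}, {"delta_pos": [0, 0, 15], "turn": 0, "jaw": -1}, {"delta_pos": [0, 0, 10], "turn": 0, "jaw": -1}, {"delta_pos": [0, 0, 5], "turn": 0, "jaw": -1}, {"delta_pos": [0, 0, 0], "turn": 0, "jaw": -1}, {"delta_pos": [0, 0, 0], "turn": 0, "jaw": -1}])

```text
time: 6.68
tool_pos: [0.5248, 0.0445, 0.2411]
tcp_rot: [-3.077, -0.632, 0.002]
wrist_force: [0.2, -0.3, -2.1]
width: 0.78
grip_force: 45.9
```

Call:
drive_tool(increments=[{"delta_pos": [0, 0, 2], "turn": 0, "jaw": -1}, {"delta_pos": [0, 0, 1], "turn": 0, "jaw": -1}, {"delta_pos": [0, 0, 0], "turn": 0, "jaw": -1}])

```text
time: 6.93
tool_pos: [0.5252, 0.0443, 0.2391]
tcp_rot: [3.077, 0.631, 0.001]
wrist_force: [-0.7, 0.2, -2.1]
width: 0.784
grip_force: 45.9
```

Call:
drive_tool(increments=[{"delta_pos": [0, 0, 2], "turn": 0, "jaw": -1}, {"delta_pos": [0, 0, 1], "turn": 0, "jaw": -1}, {"delta_pos": [0, 0, 0], "turn": 0, "jaw": -1}])

```text
time: 7.18
tool_pos: [0.5255, 0.0443, 0.2382]
tcp_rot: [3.077, 0.631, 0.002]
wrist_force: [-5.8, -1.9, 11.9]
width: 0.783
grip_force: 47.0
```

Call:
drive_tool(increments=[{"delta_pos": [0, 0, 1], "turn": 0, "jaw": -1}, {"delta_pos": [0, 0, 1], "turn": 0, "jaw": -1}, {"delta_pos": [0, 0, 0], "turn": 0, "jaw": -1}])

```text
time: 7.43
tool_pos: [0.5257, 0.0443, 0.2381]
tcp_rot: [3.077, 0.632, 0.001]
wrist_force: [-11.0, -1.8, 24.5]
width: 0.785
grip_force: 47.9
```

Call:
drive_tool(increments=[{"delta_pos": [0, 0, -3], "turn": 0, "jaw": -1}, {"delta_pos": [0, 0, 0], "turn": 0, "jaw": -1}, {"delta_pos": [0, 0, 0], "turn": 0, "jaw": 0.65}, {"delta_pos": [0, 0, 0], "turn": 0, "jaw": 0.8}, {"delta_pos": [0, 0, 0], "turn": 0, "jaw": 1}, {"delta_pos": [0, 0, 0], "turn": 0, "jaw": 1}, {"delta_pos": [0, 0, 0], "turn": 0, "jaw": 1}, {"delta_pos": [0, 0, 0], "turn": 0, "jaw": 1}])

```text
time: 8.1
tool_pos: [0.5249, 0.0444, 0.2365]
tcp_rot: [-3.077, -0.632, 0.001]
wrist_force: [-0.2, -0.2, -1.0]
width: 1.0
grip_force: 0.0
```

Call:
drive_tool(increments=[{"delta_pos": [0, 0, -10], "turn": 0, "jaw": 1}, {"delta_pos": [0, 0, -30], "turn": 0, "jaw": 1}, {"delta_pos": [0, 0, -40], "turn": 0, "jaw": 1}, {"delta_pos": [0, 0, -40], "turn": 0, "jaw": 1}, {"delta_pos": [0, 0, -20], "turn": 0, "jaw": 1}, {"delta_pos": [0, 0, 0], "turn": 0, "jaw": 1}, {"delta_pos": [0, 0, 0], "turn": 0, "jaw": 1}])

```text
time: 8.68
tool_pos: [0.5256, 0.0444, 0.3795]
tcp_rot: [3.077, 0.631, 0.008]
wrist_force: [0.8, 0.9, -0.8]
width: 1.001
grip_force: 0.0
```

```bash
python3 - <<'E'
from h import *
s=bot.read_state();c=bot.read_camera("wrist");k=K(c);T=wTc(c,s);cv2.imwrite("pics/w5.png",c["pixels"][:,:,::-1]);np.save("w5.npy",T)
print(s["tool_pos"],proj(k,T,[.5257,.0443,.097]),off([.4577,.249,.38]))
E
```

```text
[0.5256 0.0444 0.3795] [322.5372 242.2511] [  18.9263 -214.5448   -2.7859]
```

View pics/w5.png

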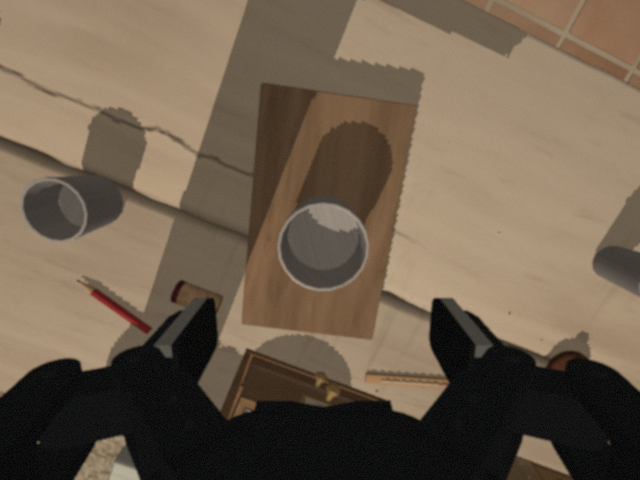

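The large beaker stands upright on the block with its rim at about (323.5,247). The block's corners are at (262,83), (420,104), (372,338) and (243,322).

```bash
python3 - <<'E'
from h import *
c=bot.read_camera("wrist");k=K(c);T=np.load("w5.npy")
P=np.array([ray(k,T,u,.035) for u in [(262,83),(420,104),(372,338),(243,322)]])
print(P,P.mean(0),"beaker",ray(k,T,(323.5,247),.097), "M",ray(k,T,(55.5,208),.062))
E
```

```text
[[ 0.6143  0.1356  0.035 ]
 [ 0.6506  0.0102  0.035 ]
 [ 0.4402 -0.0451  0.035 ]
 [ 0.4069  0.0772  0.035 ]] [0.528  0.0445 0.035 ] beaker [0.5227 0.0422 0.097 ] M [0.4587 0.2507 0.062 ]
```

Call:
drive_tool(increments=[{"delta_pos": [3, -20, 0], "turn": 0, "jaw": 1}, {"delta_pos": [3, -40, 0], "turn": 0, "jaw": 1}, {"delta_pos": [3, -40, 0], "turn": 0, "jaw": 1}, {"delta_pos": [3, -40, 0], "turn": 0, "jaw": 1}, {"delta_pos": [4, -40, 0], "turn": 0, "jaw": 1}, {"delta_pos": [4, -35, 0], "turn": 0, "jaw": 1}, {"delta_pos": [0, 0, 30], "turn": 0, "jaw": 1}, {"delta_pos": [0, 0, 30], "turn": 0, "jaw": 1}])

```text
time: 9.45
tool_pos: [0.458, 0.2522, 0.3161]
tcp_rot: [-3.075, -0.638, -0.003]
wrist_force: [-0.2, 0.2, -0.6]
width: 1.003
grip_force: 0.0
```

Call:
drive_tool(increments=[{"delta_pos": [0, 0, 20], "turn": 0, "jaw": 1}, {"delta_pos": [0, 0, 10], "turn": 0, "jaw": 1}, {"delta_pos": [0, 0, 0], "turn": 0, "jaw": 1}, {"delta_pos": [0, 0, 0], "turn": 0, "jaw": 1}])

```text
time: 9.78
tool_pos: [0.4583, 0.2495, 0.2855]
tcp_rot: [3.077, 0.631, -0.005]
wrist_force: [-0.0, 0.3, 0.5]
width: 0.998
grip_force: 0.0
```

```bash
python3 - <<'E'
from h import *
s=bot.read_state();c=bot.read_camera("wrist");k=K(c);T=wTc(c,s);p=c["pixels"];cv2.imwrite("pics/w6.png",p[:,:,::-1]);np.save("w6.npy",T)
print(s["tool_pos"],proj(k,T,[.459,.2495,.062]),off([.459,.2495,.214]))
E
```

```text
[0.4583 0.2495 0.2855] [323.5403 265.119 ] [-0.1049  0.2284 72.9111]
```

View pics/w6.png

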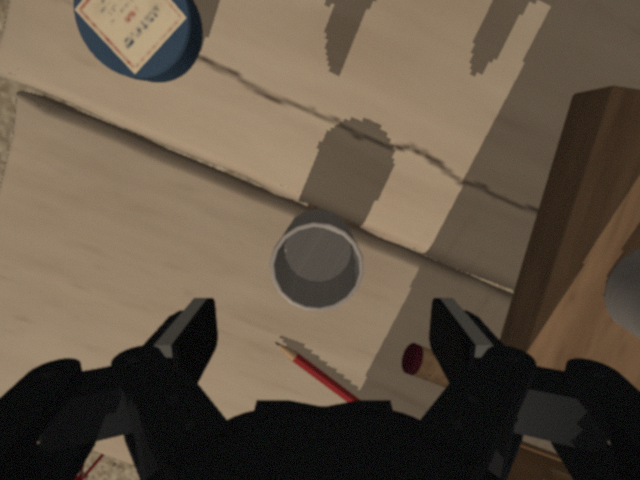

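The medium rim is at about (316.5,266), 4 mm to the tool's −y side. I'll correct for that, descend to hold its top 20 mm and close gently.

Call:
drive_tool(increments=[{"delta_pos": [0, -4, 0], "turn": 0, "jaw": 1}, {"delta_pos": [0, 0, 25], "turn": 0, "jaw": 1}, {"delta_pos": [0, 0, 25], "turn": 0, "jaw": 1}, {"delta_pos": [0, 0, 15], "turn": 0, "jaw": 1}, {"delta_pos": [0, 0, 5], "turn": 0, "jaw": 1}, {"delta_pos": [0, 0, 0], "turn": 0, "jaw": 1}, {"delta_pos": [0, 0, 0], "turn": 0, "jaw": 1}])

```text
time: 10.42
tool_pos: [0.4579, 0.2539, 0.218]
tcp_rot: [-3.077, -0.631, -0.003]
wrist_force: [-0.5, 0.1, 0.1]
width: 1.002
grip_force: 0.0
```

Call:
drive_tool(increments=[{"delta_pos": [0, 0, 0], "turn": 0, "jaw": 0.6}, {"delta_pos": [0, 0, 0], "turn": 0, "jaw": 0.4}, {"delta_pos": [0, 0, 0], "turn": 0, "jaw": 0.3}, {"delta_pos": [0, 0, 0], "turn": 0, "jaw": 0.2}, {"delta_pos": [0, 0, 0], "turn": 0, "jaw": -1}, {"delta_pos": [0, 0, 0], "turn": 0, "jaw": -1}, {"delta_pos": [0, 0, 0], "turn": 0, "jaw": -1}, {"delta_pos": [0, 0, 0], "turn": 0, "jaw": -1}])

```text
time: 11.08
tool_pos: [0.4579, 0.2538, 0.2184]
tcp_rot: [-3.077, -0.632, -0.004]
wrist_force: [-0.8, -1.3, 7.4]
width: 0.605
grip_force: 40.5
```

Call:
drive_tool(increments=[{"delta_pos": [0, 0, -5], "turn": 0, "jaw": -1}, {"delta_pos": [0, 0, -15], "turn": 0, "jaw": -1}, {"delta_pos": [0, 0, -30], "turn": 0, "jaw": -1}, {"delta_pos": [0, 0, -40], "turn": 0, "jaw": -1}, {"delta_pos": [0, 0, -30], "turn": 0, "jaw": -1}, {"delta_pos": [0, 0, -20], "turn": 0, "jaw": -1}, {"delta_pos": [0, 0, 0], "turn": 0, "jaw": -1}, {"delta_pos": [0, 0, 0], "turn": 0, "jaw": -1}])

```text
time: 11.75
tool_pos: [0.4574, 0.2537, 0.3582]
tcp_rot: [-3.077, -0.631, -0.005]
wrist_force: [-0.9, -0.7, -1.5]
width: 0.601
grip_force: 42.4
```

```bash
python3 - <<'E'
from h import *
s=bot.read_state();c=bot.read_camera("wrist");cv2.imwrite("pics/w7.png",c["pixels"][:,:,::-1])
print(s["tool_pos"],s["width"],s["wrist_force"],off([.524,.043,s["tool_pos"][2]]))
E
```

```text
[0.4574 0.2537 0.3582] 0.6014405120902153 [-0.9254 -0.6709 -1.548 ] [-20.9393 219.827   -1.9762]
```

View pics/w7.png

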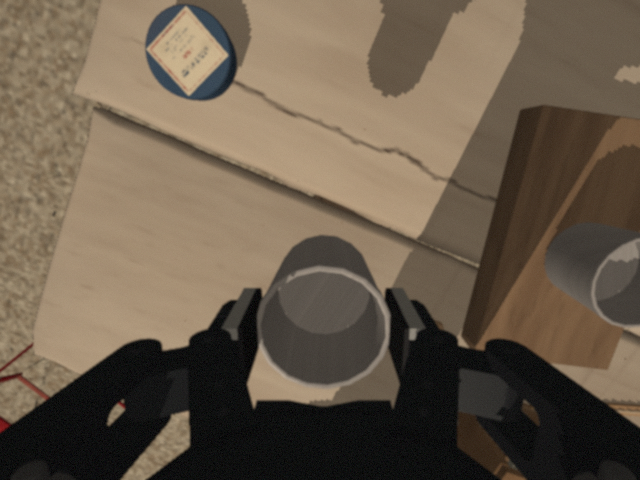

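The medium beaker is held upright, with its rim at about (324,326). I'll work out its in-hand offset and the shift to the large beaker.

```bash
python3 - <<'E'
from h import *
s=bot.read_state();c=bot.read_camera("wrist");k=K(c);T=wTc(c,s)
r=ray(k,T,(324,327),.202);print(r, off([*r[:2],s["tool_pos"][2]]), 1000*R.from_rotvec(s["tcp_rot"]).inv().apply([.5227-r[0],.0422-r[1],0]))
E
```

```text
[0.4568 0.253  0.202 ] [ 0.3878  0.2721 -1.1907] [-22.4257 219.7636   0.0097]
```

Call:
drive_tool(increments=[{"delta_pos": [-2, 20, 0], "turn": 0, "jaw": -1}, {"delta_pos": [-3, 30, 0], "turn": 0, "jaw": -1}, {"delta_pos": [-4, 40, 0], "turn": 0, "jaw": -1}, {"delta_pos": [-4, 40, 0], "turn": 0, "jaw": -1}, {"delta_pos": [-4, 40, 0], "turn": 0, "jaw": -1}, {"delta_pos": [-3, 30, 0], "turn": 0, "jaw": -1}, {"delta_pos": [-2, 20, 0], "turn": 0, "jaw": -1}, {"delta_pos": [0, 0, 0], "turn": 0, "jaw": -1}])

```text
time: 12.52
tool_pos: [0.5236, 0.0392, 0.3539]
tcp_rot: [3.078, 0.625, -0.007]
wrist_force: [0.1, -0.2, -1.7]
width: 0.606
grip_force: 42.6
```

Call:
drive_tool(increments=[{"delta_pos": [0, 0, 0], "turn": 0, "jaw": -1}, {"delta_pos": [0, 0, 15], "turn": 0, "jaw": -1}, {"delta_pos": [0, 0, 15], "turn": 0, "jaw": -1}, {"delta_pos": [0, 0, 0], "turn": 0, "jaw": -1}, {"delta_pos": [0, 0, 0], "turn": 0, "jaw": -1}])

```text
time: 12.93
tool_pos: [0.5223, 0.0436, 0.3246]
tcp_rot: [-3.076, -0.633, 0.007]
wrist_force: [0.4, 0.2, -1.6]
width: 0.604
grip_force: 42.6
```

```bash
python3 - <<'E'
from h import *
s=bot.read_state();c=bot.read_camera("wrist");k=K(c);T=wTc(c,s);cv2.imwrite("pics/w8.png",c["pixels"][:,:,::-1]);np.save("w8.npy",T)
o=np.zeros((480,800,3),np.uint8);o[:360,:480]=cv2.resize(c["pixels"],(480,360))[:,:,::-1]
c=bot.read_camera("side");o[:480,480:]=cv2.resize(c["pixels"][150:300,290:390][:,:,::-1],(320,480))
cv2.imwrite("pics/c8.png",o)
print(s["tool_pos"],s["width"],s["wrist_force"],off([.5223,.0424,.277]))
E
```

```text
[0.5223 0.0436 0.3246] 0.6039903554436894 [ 0.37    0.2066 -1.5799] [-1.3942  0.5369 49.7263]
```

View pics/c8.png

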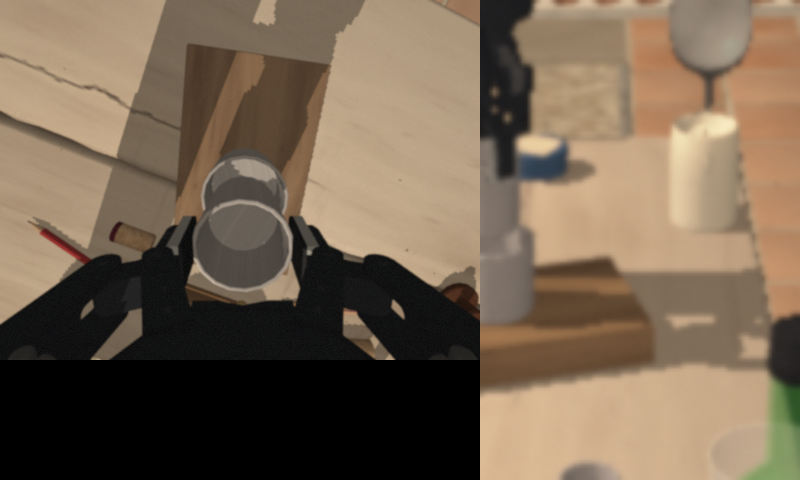

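The medium beaker hangs directly over the large one, with both rims at x ≈ 324. Lowering it now.

Call:
drive_tool(increments=[{"delta_pos": [0, 0, 8], "turn": 0, "jaw": -1}, {"delta_pos": [0, 0, 8], "turn": 0, "jaw": -1}, {"delta_pos": [0, 0, 8], "turn": 0, "jaw": -1}, {"delta_pos": [0, 0, 8], "turn": 0, "jaw": -1}, {"delta_pos": [0, 0, 8], "turn": 0, "jaw": -1}, {"delta_pos": [0, 0, 3], "turn": 0, "jaw": -1}, {"delta_pos": [0, 0, 0], "turn": 0, "jaw": -1}, {"delta_pos": [0, 0, 0], "turn": 0, "jaw": -1}])

```text
time: 13.7
tool_pos: [0.5234, 0.0426, 0.2833]
tcp_rot: [-3.077, -0.631, 0.001]
wrist_force: [0.4, 0.1, -2.1]
width: 0.601
grip_force: 42.6
```

Call:
drive_tool(increments=[{"delta_pos": [0, 0, 2], "turn": 0, "jaw": -1}, {"delta_pos": [0, 0, 0], "turn": 0, "jaw": -1}])

```text
time: 13.87
tool_pos: [0.5237, 0.0426, 0.2819]
tcp_rot: [3.077, 0.631, 0.001]
wrist_force: [-0.2, -0.6, -1.5]
width: 0.605
grip_force: 42.6
```

Call:
drive_tool(increments=[{"delta_pos": [0, 0, 2], "turn": 0, "jaw": -1}, {"delta_pos": [0, 0, 0], "turn": 0, "jaw": -1}])

```text
time: 14.03
tool_pos: [0.5235, 0.0426, 0.2797]
tcp_rot: [3.077, 0.632, 0.0]
wrist_force: [0.4, -0.6, -1.7]
width: 0.601
grip_force: 42.6
```

Call:
drive_tool(increments=[{"delta_pos": [0, 0, 2], "turn": 0, "jaw": -1}, {"delta_pos": [0, 0, 0], "turn": 0, "jaw": -1}])

```text
time: 14.2
tool_pos: [0.5236, 0.0426, 0.2777]
tcp_rot: [3.077, 0.631, 0.001]
wrist_force: [-0.6, -0.2, -1.2]
width: 0.603
grip_force: 42.6
```

Call:
drive_tool(increments=[{"delta_pos": [0, 0, 1.5], "turn": 0, "jaw": -1}, {"delta_pos": [0, 0, 0], "turn": 0, "jaw": -1}])

```text
time: 14.37
tool_pos: [0.524, 0.0427, 0.2777]
tcp_rot: [3.077, 0.632, 0.002]
wrist_force: [-3.2, -0.6, 6.4]
width: 0.602
grip_force: 43.3
```

It made contact at the expected height, so the medium is seated. Releasing and rising.

Call:
drive_tool(increments=[{"delta_pos": [0, 0, -1], "turn": 0, "jaw": -1}, {"delta_pos": [0, 0, 0], "turn": 0, "jaw": 0.3}, {"delta_pos": [0, 0, 0], "turn": 0, "jaw": 0.45}, {"delta_pos": [0, 0, 0], "turn": 0, "jaw": 0.7}, {"delta_pos": [0, 0, 0], "turn": 0, "jaw": 1}, {"delta_pos": [0, 0, 0], "turn": 0, "jaw": 1}, {"delta_pos": [0, 0, 0], "turn": 0, "jaw": 1}, {"delta_pos": [0, 0, -10], "turn": 0, "jaw": 1}])

```text
time: 15.03
tool_pos: [0.5224, 0.0426, 0.2854]
tcp_rot: [-3.077, -0.631, 0.007]
wrist_force: [-0.5, 0.3, -0.3]
width: 0.996
grip_force: 0.0
```

Call:
drive_tool(increments=[{"delta_pos": [0, 0, -30], "turn": 0, "jaw": 1}, {"delta_pos": [0, 0, -40], "turn": 0, "jaw": 1}, {"delta_pos": [0, 0, -30], "turn": 0, "jaw": 1}, {"delta_pos": [0, 0, -20], "turn": 0, "jaw": 1}, {"delta_pos": [0, 0, 0], "turn": 0, "jaw": 1}, {"delta_pos": [0, 0, 0], "turn": 0, "jaw": 1}])

```text
time: 15.53
tool_pos: [0.524, 0.0426, 0.4097]
tcp_rot: [3.077, 0.631, 0.007]
wrist_force: [-0.6, -0.1, -0.6]
width: 1.001
grip_force: 0.0
```

```bash
python3 - <<'E'
from h import *
s=bot.read_state();c=bot.read_camera("wrist");k=K(c);T=wTc(c,s);cv2.imwrite("pics/w9.png",c["pixels"][:,:,::-1]);np.save("w9.npy",T)
print(s["tool_pos"],s["width"],proj(k,T,[.5238,.0427,.121]),proj(k,T,[.5227,.0422,.097]),off([.6002,-.2426,.30]))
E
```

```text
[0.524  0.0426 0.4097] 1.0014610730094933 [322.2254 240.2449] [322.2603 234.2397] [-41.7953 292.41   107.6906]
```

View pics/w9.png

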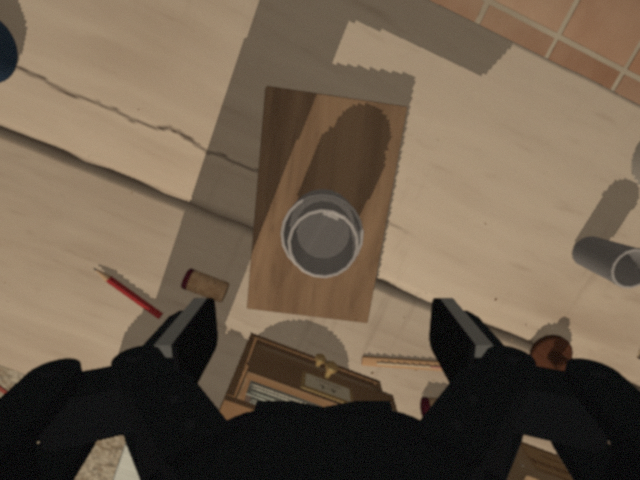

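The medium sits nested in the large: its rim is at about (324,243) and the large rim at about (322,235). Next the small beaker. I have two pictures left, so I'll measure it with a colour mask.

Call:
drive_tool(increments=[{"delta_pos": [-4, 25, 0], "turn": 0, "jaw": 1}, {"delta_pos": [-5, 39, 0], "turn": 0, "jaw": 1}, {"delta_pos": [-5, 39, 0], "turn": 0, "jaw": 1}, {"delta_pos": [-5, 39, 0], "turn": 0, "jaw": 1}, {"delta_pos": [-6, 39, 0], "turn": 0, "jaw": 1}, {"delta_pos": [-6, 39, 0], "turn": 0, "jaw": 1}, {"delta_pos": [-6, 39, 0], "turn": 0, "jaw": 1}, {"delta_pos": [-5, 34, 0], "turn": 0, "jaw": 1}])

```text
time: 16.25
tool_pos: [0.5998, -0.2455, 0.4043]
tcp_rot: [-3.075, -0.63, 0.006]
wrist_force: [0.7, -0.0, 0.7]
width: 0.999
grip_force: 0.0
```

Call:
drive_tool(increments=[{"delta_pos": [0, 0, 30], "turn": 0, "jaw": 1}, {"delta_pos": [0, 0, 40], "turn": 0, "jaw": 1}, {"delta_pos": [0, 0, 40], "turn": 0, "jaw": 1}, {"delta_pos": [0, 0, 0], "turn": 0, "jaw": 1}, {"delta_pos": [0, 0, 0], "turn": 0, "jaw": 1}])

```text
time: 16.67
tool_pos: [0.5981, -0.2424, 0.2921]
tcp_rot: [-3.071, -0.63, 0.014]
wrist_force: [0.3, 0.5, 0.9]
width: 1.003
grip_force: 0.0
```

```bash
python3 - <<'E'
from h import *
s=bot.read_state();c=bot.read_camera("wrist");k=K(c);T=wTc(c,s);p=c["pixels"];cv2.imwrite("pics/w10.png",p[:,:,::-1]);np.save("w10.npy",T)
u=proj(k,T,[.6,-.2435,.062]);print(s["tool_pos"],s["tcp_rot"],u)
hsv=cv2.cvtColor(p,cv2.COLOR_RGB2HSV).astype(int)
m=((hsv[...,1]<45)&(hsv[...,2]>60)).astype(np.uint8)
m=cv2.morphologyEx(m,cv2.MORPH_OPEN,np.ones((3,3)))
cs,_=cv2.findContours(m,cv2.RETR_EXTERNAL,cv2.CHAIN_APPROX_NONE)
for q in cs:
    if cv2.contourArea(q)>300: print(cv2.boundingRect(q),cv2.contourArea(q),cv2.minEnclosingCircle(q))
a,b=u.astype(int)
g=p[b,a-60:a+60:4].mean(1);print("row",hsv[b,a-60:a+60:4,1],g.astype(int))
E
```

```text
[ 0.5981 -0.2424  0.2921] [-3.0712 -0.6299  0.0139] [329.3141 258.7294]
row [72 77 77 76 75 76 76 39 47 35 43 45 42 40 36 42 43 40 42 52 43 48 49 63
 74 76 75 78 74 77] [119 119 119 117 116 115 115  96  44  48  48  57  67  65  65  67  66  65
  60  48  48  48  85 107 121 118 119 116 116 113]
```

```bash
cat >> h.py <<'E'
def rim(p,u,sat=58,vmin=0):
    hsv=cv2.cvtColor(p,cv2.COLOR_RGB2HSV).astype(int)
    m=((hsv[...,1]<sat)&(hsv[...,2]>vmin)).astype(np.uint8)
    m=cv2.morphologyEx(cv2.morphologyEx(m,cv2.MORPH_CLOSE,np.ones((3,3))),cv2.MORPH_OPEN,np.ones((7,7)))
    n,l,st,_=cv2.connectedComponentsWithStats(m);i=l[int(u[1]),int(u[0])]
    x,y,w,h,a=st[i];return i,(x,y,w,h,a),(x+(w-1)/2,y+h-.5-.483*w)
E
python3 - <<'E'
from h import *
p=cv2.imread("pics/w10.png")[:,:,::-1].copy();c=bot.read_camera("wrist");k=K(c);T=np.load("w10.npy")
i,b,u=rim(p,(329,258));print(i,b,u,ray(k,T,u,.062),off([*ray(k,T,u,.062)[:2],.218]))
E
```

```text
2 (np.int32(295), np.int32(213), np.int32(66), np.int32(77), np.int32(3844)) (np.float64(327.5), np.float64(257.622)) [ 0.6002 -0.2423  0.062 ] [-0.2132 -1.2326 80.3084]
```

Call:
drive_tool(increments=[{"delta_pos": [0, -1, 20], "turn": 0, "jaw": 1}, {"delta_pos": [0, 0, 25], "turn": 0, "jaw": 1}, {"delta_pos": [0, 0, 25], "turn": 0, "jaw": 1}, {"delta_pos": [0, 0, 12], "turn": 0, "jaw": 1}, {"delta_pos": [0, 0, 0], "turn": 0, "jaw": 1}, {"delta_pos": [0, 0, 0], "turn": 0, "jaw": 1}])

```text
time: 17.27
tool_pos: [0.6007, -0.2424, 0.2168]
tcp_rot: [3.076, 0.632, 0.002]
wrist_force: [-0.0, -0.0, 1.4]
width: 1.003
grip_force: 0.0
```

Call:
drive_tool(increments=[{"delta_pos": [0, 0, 0], "turn": 0, "jaw": 0.5}, {"delta_pos": [0, 0, 0], "turn": 0, "jaw": 0.2}, {"delta_pos": [0, 0, 0], "turn": 0, "jaw": 0.05}, {"delta_pos": [0, 0, 0], "turn": 0, "jaw": -0.05}, {"delta_pos": [0, 0, 0], "turn": 0, "jaw": -0.15}, {"delta_pos": [0, 0, 0], "turn": 0, "jaw": -1}, {"delta_pos": [0, 0, 0], "turn": 0, "jaw": -1}, {"delta_pos": [0, 0, 0], "turn": 0, "jaw": -1}])

```text
time: 17.93
tool_pos: [0.6005, -0.2424, 0.2169]
tcp_rot: [3.077, 0.631, 0.003]
wrist_force: [-1.4, 1.3, 5.6]
width: 0.446
grip_force: 40.0
```

Call:
drive_tool(increments=[{"delta_pos": [0, 0, -5], "turn": 0, "jaw": -1}, {"delta_pos": [0, 0, -15], "turn": 0, "jaw": -1}, {"delta_pos": [0, 0, -30], "turn": 0, "jaw": -1}, {"delta_pos": [0, 0, -40], "turn": 0, "jaw": -1}, {"delta_pos": [0, 0, -40], "turn": 0, "jaw": -1}, {"delta_pos": [0, 0, -30], "turn": 0, "jaw": -1}, {"delta_pos": [0, 0, 0], "turn": 0, "jaw": -1}, {"delta_pos": [0, 0, 0], "turn": 0, "jaw": -1}])

```text
time: 18.6
tool_pos: [0.6006, -0.2427, 0.3788]
tcp_rot: [3.074, 0.631, 0.008]
wrist_force: [-0.5, 0.7, -1.7]
width: 0.445
grip_force: 40.4
```

```bash
python3 - <<'E'
from h import *
s=bot.read_state();c=bot.read_camera("wrist");k=K(c);T=wTc(c,s);p=c["pixels"];cv2.imwrite("pics/w11.png",p[:,:,::-1]);np.save("w11.npy",T)
t=s["tool_pos"];z=t[2]-.217+.062
e=proj(k,T,[t[0],t[1],z]);i,b,u=rim(p,e,58,60)
print(t,s["width"],s["wrist_force"],e,b,u,off([.5238,.0427,t[2]],s))
# nest medium rim from w9
p9=cv2.imread("pics/w9.png")[:,:,::-1];T9=np.load("w9.npy")
print("med",ray(k,T9,(324.5,243),.121),"large",ray(k,T9,(322,235.5),.097))
E
```

```text
[ 0.6006 -0.2427  0.3788] 0.44491371229814924 [-0.4772  0.7165 -1.6853] [321.3699 327.5978] (np.int32(286), np.int32(271), np.int32(88), np.int32(102), np.int32(5525)) (np.float64(329.5), np.float64(329.996)) [  41.7857 -292.5837   -1.1892]
med [0.5225 0.0403 0.121 ] large [0.5216 0.042  0.097 ]
```

Call:
drive_tool(increments=[{"delta_pos": [4, -30, 0], "turn": 0, "jaw": -1}, {"delta_pos": [5, -38, 0], "turn": 0, "jaw": -1}, {"delta_pos": [6, -40, 0], "turn": 0, "jaw": -1}, {"delta_pos": [6, -40, 0], "turn": 0, "jaw": -1}, {"delta_pos": [6, -40, 0], "turn": 0, "jaw": -1}, {"delta_pos": [5, -40, 0], "turn": 0, "jaw": -1}, {"delta_pos": [5, -38, 0], "turn": 0, "jaw": -1}, {"delta_pos": [4, -26, 0], "turn": 0, "jaw": -1}])

```text
time: 19.32
tool_pos: [0.5201, 0.0448, 0.372]
tcp_rot: [-3.075, -0.633, 0.009]
wrist_force: [-0.6, -0.5, -1.3]
width: 0.447
grip_force: 40.6
```

Call:
drive_tool(increments=[{"delta_pos": [0, 0, 0], "turn": 0, "jaw": -1}, {"delta_pos": [0, 0, 15], "turn": 0, "jaw": -1}, {"delta_pos": [0, 0, 10], "turn": 0, "jaw": -1}, {"delta_pos": [0, 0, 0], "turn": 0, "jaw": -1}, {"delta_pos": [0, 0, 0], "turn": 0, "jaw": -1}, {"delta_pos": [0, 0, 0], "turn": 0, "jaw": -1}])

```text
time: 19.82
tool_pos: [0.5226, 0.0416, 0.3495]
tcp_rot: [-3.078, -0.63, 0.003]
wrist_force: [-0.2, 0.5, -0.8]
width: 0.449
grip_force: 40.7
```

```bash
python3 - <<'E'
from h import *
s=bot.read_state();c=bot.read_camera("wrist");k=K(c);T=wTc(c,s);p=c["pixels"];cv2.imwrite("pics/w12.png",p[:,:,::-1]);np.save("w12.npy",T)
print(s["tool_pos"],off([.523,.0418,.301],s),s["width"])
o=np.zeros((480,800,3),np.uint8);o[:]=0
o[:480,:480]=cv2.resize(p[140:380,200:440][:,:,::-1],(480,480))
q=bot.read_camera("side");o[:,480:]=cv2.resize(q["pixels"][150:300,240:340][:,:,::-1],(320,480))
cv2.imwrite("pics/c12.png",o)
for P in ([.5225,.0403,.121],[.5216,.042,.097],[.523,.0418,s["tool_pos"][2]-.155]): print(proj(k,T,P))
E
```

```text
[0.5226 0.0416 0.3495] [ 0.5226 -0.004  48.4587] 0.4494113132136324
[325.2997 264.89  ]
[322.1164 253.1131]
[323.3833 324.4526]
```

View pics/c12.png

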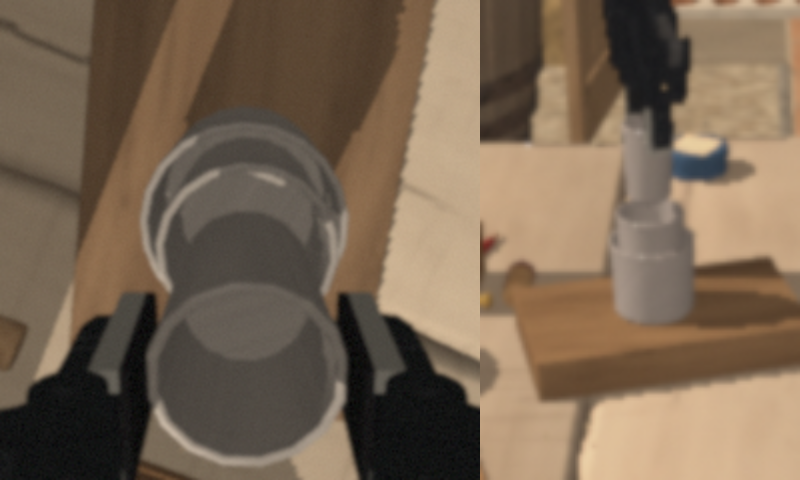

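The small beaker's rim (about (323.5,327)) lines up with the medium's rim (about (323.8,265.5)). The side view also shows it centred over the nest. Lowering it now.

Call:
drive_tool(increments=[{"delta_pos": [1.5, 0, 8], "turn": 0, "jaw": -1}, {"delta_pos": [0, 0, 8], "turn": 0, "jaw": -1}, {"delta_pos": [0, 0, 8], "turn": 0, "jaw": -1}, {"delta_pos": [0, 0, 8], "turn": 0, "jaw": -1}, {"delta_pos": [0, 0, 8], "turn": 0, "jaw": -1}, {"delta_pos": [0, 0, 3], "turn": 0, "jaw": -1}, {"delta_pos": [0, 0, 0], "turn": 0, "jaw": -1}, {"delta_pos": [0, 0, 0], "turn": 0, "jaw": -1}])

```text
time: 20.58
tool_pos: [0.5239, 0.0429, 0.3068]
tcp_rot: [-3.077, -0.632, 0.001]
wrist_force: [0.0, 0.2, -1.2]
width: 0.446
grip_force: 40.7
```

Call:
drive_tool(increments=[{"delta_pos": [0, 0, 2], "turn": 0, "jaw": -1}, {"delta_pos": [0, 0, 0], "turn": 0, "jaw": -1}])

```text
time: 20.75
tool_pos: [0.5242, 0.0428, 0.3054]
tcp_rot: [3.077, 0.631, 0.001]
wrist_force: [0.2, 0.5, -0.9]
width: 0.447
grip_force: 40.7
```

Call:
drive_tool(increments=[{"delta_pos": [0, 0, 2], "turn": 0, "jaw": -1}, {"delta_pos": [0, 0, 0], "turn": 0, "jaw": -1}])

```text
time: 20.92
tool_pos: [0.524, 0.0428, 0.3032]
tcp_rot: [-3.077, -0.632, -0.0]
wrist_force: [-0.1, 0.7, -0.7]
width: 0.447
grip_force: 40.7
```

Call:
drive_tool(increments=[{"delta_pos": [0, 0, 2], "turn": 0, "jaw": -1}, {"delta_pos": [0, 0, 0], "turn": 0, "jaw": -1}])

```text
time: 21.08
tool_pos: [0.5239, 0.0428, 0.3009]
tcp_rot: [-3.077, -0.631, 0.001]
wrist_force: [-0.6, 0.0, -0.5]
width: 0.444
grip_force: 40.7
```

Call:
drive_tool(increments=[{"delta_pos": [0, 0, 1.5], "turn": 0, "jaw": -1}, {"delta_pos": [0, 0, 0], "turn": 0, "jaw": -1}])

```text
time: 21.25
tool_pos: [0.5242, 0.0429, 0.3002]
tcp_rot: [-3.077, -0.631, -0.001]
wrist_force: [-0.7, -0.8, 1.3]
width: 0.447
grip_force: 40.9
```

Call:
drive_tool(increments=[{"delta_pos": [0, 0, 1], "turn": 0, "jaw": -1}, {"delta_pos": [0, 0, 0], "turn": 0, "jaw": -1}])

```text
time: 21.42
tool_pos: [0.5245, 0.043, 0.3002]
tcp_rot: [-3.077, -0.632, -0.002]
wrist_force: [-2.5, 0.7, 6.2]
width: 0.448
grip_force: 41.3
```

Call:
drive_tool(increments=[{"delta_pos": [0, 0, -1], "turn": 0, "jaw": -1}, {"delta_pos": [0, 0, 0], "turn": 0, "jaw": -0.02}, {"delta_pos": [0, 0, 0], "turn": 0, "jaw": 0.15}, {"delta_pos": [0, 0, 0], "turn": 0, "jaw": 0.4}, {"delta_pos": [0, 0, 0], "turn": 0, "jaw": 0.7}, {"delta_pos": [0, 0, 0], "turn": 0, "jaw": 1}, {"delta_pos": [0, 0, 0], "turn": 0, "jaw": 1}, {"delta_pos": [0, 0, -10], "turn": 0, "jaw": 1}])

```text
time: 22.08
tool_pos: [0.5229, 0.0428, 0.3079]
tcp_rot: [-3.077, -0.631, 0.007]
wrist_force: [0.5, -0.2, -0.1]
width: 0.997
grip_force: 0.0
```

Call:
drive_tool(increments=[{"delta_pos": [0, 0, -30], "turn": 0, "jaw": 1}, {"delta_pos": [0, 0, -40], "turn": 0, "jaw": 1}, {"delta_pos": [0, 0, -30], "turn": 0, "jaw": 1}, {"delta_pos": [0, 0, 0], "turn": 0, "jaw": 1}, {"delta_pos": [0, 0, 0], "turn": 0, "jaw": 1}, {"delta_pos": [0, 0, 0], "turn": 0, "jaw": 1}])

```text
time: 22.58
tool_pos: [0.5238, 0.0428, 0.41]
tcp_rot: [3.077, 0.631, 0.001]
wrist_force: [-0.1, -0.4, -0.6]
width: 1.002
grip_force: 0.0
```

```bash
python3 - <<'E'
from h import *
s=bot.read_state();c=bot.read_camera("wrist");k=K(c);T=wTc(c,s);p=c["pixels"];cv2.imwrite("pics/w13.png",p[:,:,::-1]);np.save("w13.npy",T)
t=s["tool_pos"];e=proj(k,T,[.524,.0428,.145]);print(t,s["width"],e,[proj(k,T,[.5225,.041,z]) for z in(.121,.097)])
g=cv2.medianBlur(cv2.cvtColor(p,cv2.COLOR_RGB2GRAY),3)
h=cv2.HoughCircles(g,cv2.HOUGH_GRADIENT,1,3,param1=80,param2=18,minRadius=25,maxRadius=60)
if h is not None: print([q for q in h[0] if np.hypot(*(q[:2]-e))<30][:8])
print("to lid",off([.4772,-.2695,.30],s),off([.4729,-.2704,.30],s))
E
```

```text
[0.5238 0.0428 0.41  ] 1.001776709914928 [323.1179 247.1341] [array([324.5104, 241.017 ]), array([324.3709, 233.4105])]
[array([322.5, 233.5,  42. ], dtype=float32), array([323.5, 238.5,  37.8], dtype=float32), array([322.5, 243.5,  32.7], dtype=float32), array([319.5, 231.5,  38.9], dtype=float32), array([319.5, 234.5,  35.8], dtype=float32), array([327.5, 242.5,  32.1], dtype=float32), array([322.5, 247.5,  28.6], dtype=float32), array([326.5, 239.5,  34.4], dtype=float32)]
to lid [-165.8754  268.6968  110.0307] [-170.1823  267.8306  110.0284]
```

Hough circles put the small rim at (322.5,247.5) with r = 28.6, which matches the prediction for a seated beaker. Next the lid.

Call:
drive_tool(increments=[{"delta_pos": [-16, 25, 0], "turn": 0, "jaw": 1}, {"delta_pos": [-21, 34, 0], "turn": 0, "jaw": 1}, {"delta_pos": [-21, 34, 0], "turn": 0, "jaw": 1}, {"delta_pos": [-21, 34, 0], "turn": 0, "jaw": 1}, {"delta_pos": [-21, 34, 0], "turn": 0, "jaw": 1}, {"delta_pos": [-21, 34, 0], "turn": 0, "jaw": 1}, {"delta_pos": [-21, 34, 0], "turn": 0, "jaw": 1}, {"delta_pos": [-21, 34, 0], "turn": 0, "jaw": 1}])

```text
time: 23.3
tool_pos: [0.4765, -0.2646, 0.4076]
tcp_rot: [-3.075, -0.631, 0.004]
wrist_force: [0.7, 0.3, -0.3]
width: 0.999
grip_force: 0.0
```

Call:
drive_tool(increments=[{"delta_pos": [-3, 5, 30], "turn": 0, "jaw": 1}, {"delta_pos": [0, 0, 40], "turn": 0, "jaw": 1}, {"delta_pos": [0, 0, 40], "turn": 0, "jaw": 1}, {"delta_pos": [0, 0, 0], "turn": 0, "jaw": 1}, {"delta_pos": [0, 0, 0], "turn": 0, "jaw": 1}, {"delta_pos": [0, 0, 0], "turn": 0, "jaw": 1}])

```text
time: 23.8
tool_pos: [0.4773, -0.2689, 0.3003]
tcp_rot: [-3.077, -0.632, 0.0]
wrist_force: [0.3, 0.1, 0.1]
width: 0.999
grip_force: 0.0
```

```bash
cat > lid.py <<'E'
from h import *
import sys
s=bot.read_state();c=bot.read_camera("wrist");k=K(c);T=wTc(c,s);p=c["pixels"];cv2.imwrite(sys.argv[1],p[:,:,::-1])
e=proj(k,T,[.4772,-.2695,.014]);print(s["tool_pos"],e,"knobtop",proj(k,T,[.4772,-.2695,.038]))
hsv=cv2.cvtColor(p,cv2.COLOR_RGB2HSV).astype(int)
m=((hsv[...,1]>130)&(hsv[...,2]<130)&(hsv[...,2]>20)).astype(np.uint8)
m=cv2.morphologyEx(m,cv2.MORPH_OPEN,np.ones((5,5)))
cs,_=cv2.findContours(m,cv2.RETR_EXTERNAL,cv2.CHAIN_APPROX_NONE)
for q in cs:
    x,y,w,h=cv2.boundingRect(q)
    if cv2.contourArea(q)>800 and np.hypot(*(np.array([x+w/2,y+h/2])-e))<80:
        u=cv2.fitEllipse(q);print((x,y,w,h),u);P=ray(k,T,(x+w/2,y+h/2),.012);print(P,off([P[0],P[1],s["tool_pos"][2]]))
print(hsv[int(e[1]),int(e[0])-60:int(e[0])+60:8].tolist())
E
python3 lid.py pics/w14.png
```

```text
[ 0.4773 -0.2689  0.3003] [323.8653 239.6647] knobtop [323.9547 248.7282]
(293, 211, 60, 58) ((322.50115966796875, 240.12054443359375), (55.28446960449219, 61.04008483886719), 101.7114486694336)
[ 0.4762 -0.2692  0.012 ] [-1.5874 -0.6618  1.5001]
[[16, 80, 127], [15, 82, 128], [16, 75, 129], [17, 76, 130], [11, 158, 68], [11, 159, 64], [11, 165, 62], [15, 180, 34], [8, 150, 34], [10, 152, 52], [11, 170, 57], [12, 155, 61], [17, 79, 152], [16, 78, 148], [16, 77, 152]]
```

The lid's disc is centred at about (323,240) px, within 2 mm of the tool axis. Descending to the knob.

Call:
drive_tool(increments=[{"delta_pos": [-1, 0, 30], "turn": 0, "jaw": 1}, {"delta_pos": [0, 0, 35], "turn": 0, "jaw": 1}, {"delta_pos": [0, 0, 30], "turn": 0, "jaw": 1}, {"delta_pos": [0, 0, 14], "turn": 0, "jaw": 1}, {"delta_pos": [0, 0, 0], "turn": 0, "jaw": 1}, {"delta_pos": [0, 0, 0], "turn": 0, "jaw": 1}, {"delta_pos": [0, 0, 0], "turn": 0, "jaw": 0.5}, {"delta_pos": [0, 0, 0], "turn": 0, "jaw": 0}])

```text
time: 24.52
tool_pos: [0.4777, -0.2702, 0.1937]
tcp_rot: [3.074, 0.631, 0.006]
wrist_force: [0.7, 0.0, 0.0]
width: 0.749
grip_force: 0.0
```

Call:
drive_tool(increments=[{"delta_pos": [0, 0, 0], "turn": 0, "jaw": -0.2}, {"delta_pos": [0, 0, 0], "turn": 0, "jaw": -0.4}, {"delta_pos": [0, 0, 0], "turn": 0, "jaw": -0.5}, {"delta_pos": [0, 0, 0], "turn": 0, "jaw": -0.6}, {"delta_pos": [0, 0, 0], "turn": 0, "jaw": -0.7}, {"delta_pos": [0, 0, 0], "turn": 0, "jaw": -1}, {"delta_pos": [0, 0, 0], "turn": 0, "jaw": -1}, {"delta_pos": [0, 0, 0], "turn": 0, "jaw": -1}], grip_force=30)

```text
time: 25.18
tool_pos: [0.4763, -0.2694, 0.1914]
tcp_rot: [3.077, 0.631, 0.001]
wrist_force: [-0.6, 0.7, 6.2]
width: 0.186
grip_force: 29.3
```

Call:
drive_tool(increments=[{"delta_pos": [0, 0, -5], "turn": 0, "jaw": -1}, {"delta_pos": [0, 0, -15], "turn": 0, "jaw": -1}, {"delta_pos": [0, 0, -35], "turn": 0, "jaw": -1}, {"delta_pos": [0, 0, -40], "turn": 0, "jaw": -1}, {"delta_pos": [0, 0, -40], "turn": 0, "jaw": -1}, {"delta_pos": [0, 0, -40], "turn": 0, "jaw": -1}, {"delta_pos": [0, 0, -25], "turn": 0, "jaw": -1}, {"delta_pos": [0, 0, 0], "turn": 0, "jaw": -1}])

```text
time: 25.85
tool_pos: [0.4777, -0.2704, 0.3986]
tcp_rot: [3.069, 0.63, 0.015]
wrist_force: [-0.4, -0.4, -0.1]
width: 0.181
grip_force: 29.4
```

```bash
python3 - <<'E'
from h import *
T=np.load("w13.npy");c=bot.read_camera("wrist");k=K(c);r=ray(k,T,(322.5,247.5),.145)
s=bot.read_state();print(s["tool_pos"],s["width"],s["wrist_force"],s["grip_force"],r)
print(off([r[0],r[1],.391],s),off([.524,.0428,.391],s))
E
```

```text
[ 0.477  -0.27    0.3951] 0.18157255941098643 [ 0.8539  0.2328 -0.8206] 29.375222838280024 [0.5236 0.0431 0.145 ]
[ 166.0941 -269.4149    3.0441] [ 166.3531 -268.9933    3.0482]
```

Call:
drive_tool(increments=[{"delta_pos": [10, -15, 0], "turn": 0, "jaw": -1}, {"delta_pos": [20, -32, 0], "turn": 0, "jaw": -1}, {"delta_pos": [21, -34, 0], "turn": 0, "jaw": -1}, {"delta_pos": [21, -34, 0], "turn": 0, "jaw": -1}, {"delta_pos": [21, -34, 0], "turn": 0, "jaw": -1}, {"delta_pos": [21, -34, 0], "turn": 0, "jaw": -1}, {"delta_pos": [21, -34, 0], "turn": 0, "jaw": -1}, {"delta_pos": [20, -32, 0], "turn": 0, "jaw": -1}])

```text
time: 26.57
tool_pos: [0.5195, 0.0227, 0.3883]
tcp_rot: [-3.077, -0.632, 0.006]
wrist_force: [1.2, -1.4, -0.5]
width: 0.186
grip_force: 29.4
```

Call:
drive_tool(increments=[{"delta_pos": [12, -19, 0], "turn": 0, "jaw": -1}, {"delta_pos": [0, 0, 0], "turn": 0, "jaw": -1}, {"delta_pos": [0, 0, 15], "turn": 0, "jaw": -1}, {"delta_pos": [0, 0, 15], "turn": 0, "jaw": -1}, {"delta_pos": [0, 0, 0], "turn": 0, "jaw": -1}, {"delta_pos": [0, 0, 0], "turn": 0, "jaw": -1}, {"delta_pos": [0, 0, 0], "turn": 0, "jaw": -1}])

```text
time: 27.15
tool_pos: [0.5238, 0.0423, 0.3602]
tcp_rot: [-3.078, -0.63, 0.002]
wrist_force: [0.1, -0.2, -0.0]
width: 0.185
grip_force: 29.5
```

```bash
python3 - <<'E'
from h import *
s=bot.read_state();t=s["tool_pos"];print(t,s["tcp_rot"],s["width"],off([.5237,.043,.330],s))
c=bot.read_camera("wrist");k=K(c);T=wTc(c,s);p=c["pixels"];cv2.imwrite("pics/w15.png",p[:,:,::-1])
hsv=cv2.cvtColor(p,cv2.COLOR_RGB2HSV).astype(int)
m=((hsv[...,1]>130)&(hsv[...,2]<130)&(hsv[...,2]>20)).astype(np.uint8)
m=cv2.morphologyEx(m,cv2.MORPH_OPEN,np.ones((5,5)))
e=proj(k,T,[t[0],t[1],t[2]-.177]);print("disc expected",e,"beaker rim",proj(k,T,[.5237,.043,.145]))
cs,_=cv2.findContours(m,cv2.RETR_EXTERNAL,cv2.CHAIN_APPROX_NONE)
for q in cs:
    if cv2.contourArea(q)>500: print(cv2.boundingRect(q),cv2.contourArea(q))
E
```

```text
[0.5238 0.0423 0.3602] [-3.0776 -0.6305  0.0022] 0.18462402527890712 [ 0.2323 -0.6852 30.1878]
disc expected [323.3324 301.3452] beaker rim [321.9922 271.4767]
(304, 301, 39, 44) 1220.0
(271, 248, 101, 49) 2600.5
```

The lid is centred within about 1 mm over the small beaker. Lowering to the rim.

Call:
drive_tool(increments=[{"delta_pos": [0, -0.5, 8], "turn": 0, "jaw": -1}, {"delta_pos": [0, 0, 8], "turn": 0, "jaw": -1}, {"delta_pos": [0, 0, 6], "turn": 0, "jaw": -1}, {"delta_pos": [0, 0, 4], "turn": 0, "jaw": -1}, {"delta_pos": [0, 0, 0], "turn": 0, "jaw": -1}, {"delta_pos": [0, 0, 0], "turn": 0, "jaw": -1}])

```text
time: 27.7
tool_pos: [0.5236, 0.0433, 0.3341]
tcp_rot: [-3.077, -0.631, 0.002]
wrist_force: [0.0, -0.1, -0.6]
width: 0.187
grip_force: 29.5
```

Call:
drive_tool(increments=[{"delta_pos": [0, 0, 2], "turn": 0, "jaw": -1}, {"delta_pos": [0, 0, 0], "turn": 0, "jaw": -1}])

```text
time: 27.87
tool_pos: [0.5239, 0.0433, 0.3327]
tcp_rot: [3.077, 0.632, 0.0]
wrist_force: [-0.1, 0.9, -0.5]
width: 0.183
grip_force: 29.5
```

Call:
drive_tool(increments=[{"delta_pos": [0, 0, 1.5], "turn": 0, "jaw": -1}, {"delta_pos": [0, 0, 0], "turn": 0, "jaw": -1}])

```text
time: 28.03
tool_pos: [0.5238, 0.0433, 0.3312]
tcp_rot: [-3.077, -0.632, -0.0]
wrist_force: [0.0, -0.1, -1.4]
width: 0.182
grip_force: 29.5
```

Call:
drive_tool(increments=[{"delta_pos": [0, 0, 1.5], "turn": 0, "jaw": -1}, {"delta_pos": [0, 0, 0], "turn": 0, "jaw": -1}])

```text
time: 28.2
tool_pos: [0.5243, 0.0433, 0.3307]
tcp_rot: [3.077, 0.632, 0.003]
wrist_force: [-0.5, -0.6, 3.0]
width: 0.181
grip_force: 29.8
```

Call:
drive_tool(increments=[{"delta_pos": [0, 0, 1.5], "turn": 0, "jaw": -1}, {"delta_pos": [0, 0, 0], "turn": 0, "jaw": -1}])

```text
time: 28.37
tool_pos: [0.5248, 0.0434, 0.3307]
tcp_rot: [3.077, 0.631, 0.006]
wrist_force: [-2.2, -0.0, 9.6]
width: 0.183
grip_force: 30.3
```

Contact is at 0.3307. The disc seated on the rim should read 0.330, and the plug caught on the rim would read 0.336, so the lid is in. Releasing.

Call:
drive_tool(increments=[{"delta_pos": [0, 0, -2], "turn": 0, "jaw": -1}, {"delta_pos": [0, 0, 0], "turn": 0, "jaw": -0.5}, {"delta_pos": [0, 0, 0], "turn": 0, "jaw": -0.2}, {"delta_pos": [0, 0, 0], "turn": 0, "jaw": 0.2}, {"delta_pos": [0, 0, 0], "turn": 0, "jaw": 0.6}, {"delta_pos": [0, 0, 0], "turn": 0, "jaw": 0.6}, {"delta_pos": [0, 0, -10], "turn": 0, "jaw": 0.6}, {"delta_pos": [0, 0, -30], "turn": 0, "jaw": 0.6}])

```text
time: 29.03
tool_pos: [0.5217, 0.0432, 0.3659]
tcp_rot: [-3.076, -0.631, 0.016]
wrist_force: [-0.0, -0.0, -0.4]
width: 0.801
grip_force: 0.0
```

Call:
drive_tool(increments=[{"delta_pos": [0, 0, -40], "turn": 0, "jaw": 0.6}, {"delta_pos": [0, 0, -20], "turn": 0, "jaw": 0.6}, {"delta_pos": [-30, 20, 0], "turn": 0, "jaw": 0.6}, {"delta_pos": [-20, 30, 0], "turn": 0, "jaw": 0.6}, {"delta_pos": [0, 40, 0], "turn": 0, "jaw": 0.6}, {"delta_pos": [0, 40, 0], "turn": 0, "jaw": 0.6}, {"delta_pos": [0, 0, 0], "turn": 0, "jaw": 0.6}, {"delta_pos": [0, 0, 0], "turn": 0, "jaw": 0.6}])

```text
time: 29.7
tool_pos: [0.5294, -0.0977, 0.4308]
tcp_rot: [3.079, 0.626, 0.0]
wrist_force: [-0.2, 0.1, 0.1]
width: 0.803
grip_force: 0.0
```

```bash
python3 - <<'E'
from h import *
s=bot.read_state();print(s["tool_pos"],s["width"],s["grip_force"],s["wrist_force"])
o=np.zeros((600,800,3),np.uint8)
a=bot.read_camera("wrist")["pixels"];b=bot.read_camera("side")["pixels"];t=bot.read_camera("top")["pixels"]
o[:300,:400]=cv2.resize(a,(400,300));o[300:600,:400]=cv2.resize(t,(400,300));o[:,400:]=cv2.resize(b[130:295,245:355],(400,600))
cv2.imwrite("pics/c16.png",o[:,:,::-1])
E
```

```text
[ 0.5294 -0.0977  0.4308] 0.8032042141281266 0.0 [-0.2299  0.1359  0.0614]
```

View pics/c16.png

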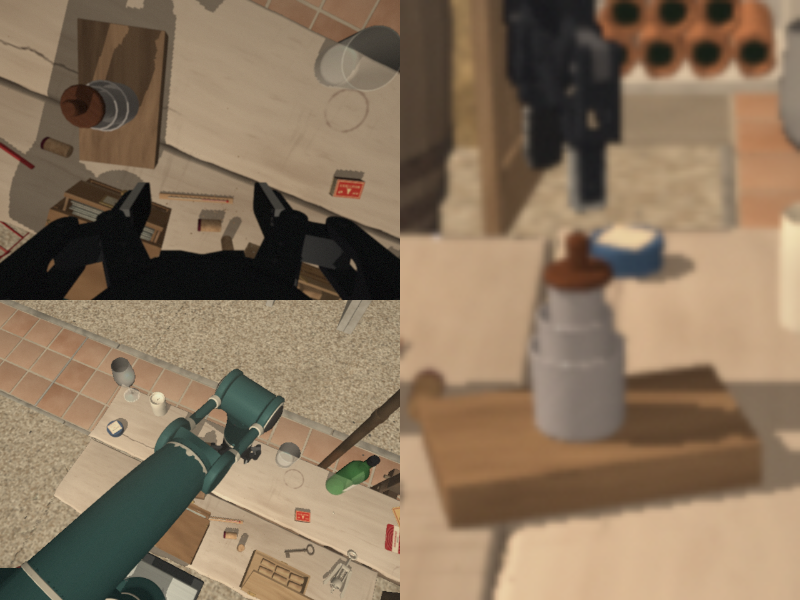

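The side view, in the crop, shows all three beakers nested upright on the block with the lid level on top at about (578,270). The candle, tin and tumbler are where they started, and the gripper is clear and empty. Handing in.

```bash
python3 -c "from workcell import bot; print(bot.finish_job())"
```

```text
the job is handed in; nothing more can be done
None
```

The job is handed in at about 30 s of the 106 s limit: the large, medium and small beakers are nested upright near the middle of the oak block (about 5 mm off by the camera), the lid is seated on the small one, the candle, tumbler and tin were not touched, and the gripper is empty and clear.

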